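# Re-seat a loose tube stopper and hold the tube up in its cold-block bore for label reading

### The arm

A 6-joint arm with a two-finger parallel gripper is mounted at the origin on the work surface. World frame = base frame: x ahead of the robot, y to its left, z up, the work surface at z = 0. Lengths are in mm, angles in rad, forces in N, time in s.
With the tool pointing down it reaches from about 375 to 975 mm from the base axis. Payload 3.8 kg.
Tool frame: the origin (TCP) lies at the very end of the fingers, on their centre line; the grasp point (between the pads) lies 19 mm behind it; z points along the fingers, y is the line along which they close (so a half turn about z gives the same grasp; the last joint's range is limited). The gripper opens to 88 mm and grips with 3 to 60 N. Pads are 18 mm wide; open, the fingers measure 123 mm over their backs; the gripper's body (75 mm by 187 mm) begins 45 mm behind the grasp point.
Start: joints at [1.169, 0.264, 1.604, -0, 1.274, -0.037], TCP at [240.812, 630.577, 238.706] pointing down, gripper open.
Joint ranges: [-2.63, 2.63], [-0.94, 2.18], [0.31, 2.57], [-1.31, 4.45], [0, 2.66], [-2.55, 2.55]. Speed limits (rad/s): [2.57, 2.57, 3.14, 3.14, 3.14, 3.14].

### API

Orientations are given as [roll, pitch, yaw] about the fixed x, y, z axes, in that order (R = Rz(yaw) Ry(pitch) Rx(roll)).
In Python, from rig import ctrl gives the robot as it stands.
- The arm moves only by the tool step_arm, never from a script. Its arguments are lists of equal length, an entry for each row: "claw": the closure, from -1 (fully open) to 1 (shut); "travel": the shift along the tool's x, y, z in mm, a list of three; "spin": the turn about the tool's z in degrees. In form: {"claw": [claw, ...], "travel": [[x, y, z], ...], "spin": [spin, ...]}. A call has 1 to 20 rows; each row is the pose to reach, as a shift and turn from the pose commanded when the call began, along the tool's axes at that moment; what a row does not reach only later rows make up. A row lasts 1/12 s, in which the tool goes at most 41.7 mm and 7.16 degrees, less where a joint would pass 70% of its speed; a pose out of reach is approached as far as the arm can. A call with a gripper value outside its range is refused whole. The fingers move at their own pace and stop on an object; the grip force is fixed at half the most. Time passes only in rows, so rows that repeat a pose let the fingers close. It gives the time, the measured TCP pose, the force, the opening and the grip force at its end, in the units of the state.
- ctrl.read_state(): the state, without advancing time (a new reading comes with each control period).
- ctrl.get_image(name): name is "side" or "top"; returns (picture, depth): 420x560x3 uint8, red, green, blue; 420x560 float32, mm along the optical axis (not along the pixel's ray), 0 where there is no reading.
- ctrl.camera_model(name): a dict with "camera_matrix" (3x3 intrinsics, pixels), "camera_from_world" (4x4, takes a point from world to camera coordinates). Camera axes: x right, y down, z forward; pixel columns grow to the right and rows downward; lengths in mm; the calibration is good to about 2 mm. A picture is of the moment at which its call begins. camera_model takes no time and is no camera call.
- ctrl.sign_off(): hands the job in; it is judged then, once.
Trained networks look in the newest picture that a camera, given by its name, has taken for a name from the list of things; names that differ only in an ending like _2 or _b are one class to them, and where a whole thing is asked for, a point or a joint stands for the part that bears it (a point fixed in the world has none). Each returns a list of dicts, best first, with "score" (0 to 1); they miss things now and then, are a little off and sometimes report something else, mostly with a low value. They report only what shows in the picture. A call takes as long as a camera call.
- ctrl.search_frame(camera, target): "at" ([column, row] in pixels, amid what is visible of it).
- ctrl.regions_of(camera, target): "pixels" (420x560 bool, what is visible of it) and "at" ([column, row] in pixels, amid what is visible of it).
The state is a dict: "time_s": time; "qpos": joint angles; "qvel": joint speeds; "effort": joint torques, N m; "eef_pos": TCP position; "tcp_rot": TCP orientation; "ft_force": force on the tool from outside, world axes, zero at the start; "ft_torque": the same for the moment, N m; "grip_width": finger opening in mm; "finger_force": force on a finger pad.
Only numpy, scipy, OpenCV 4.12 (cv2) and the standard library are available. Lean on these libraries where they do the work, as an engineer would, in place of code of your own. Each camera call takes 0.05 s, during which the arm holds its last target. There are 200 camera calls.

### The job

One of the five tubes standing in the cold aluminium block has its stopper sitting too high: push that stopper fully home. Then draw that same tube straight up, without forcing it sideways against its bore, until the whole of its label shows above the block's top while its foot is still down in the bore, so that it stays in its place. Finish while holding it still there, upright, for the clerk to read; leave the other tubes and the things on the desk alone.

Things in the scene. Friction and masses are not known exactly. Their poses are not given: they have to be found in the camera images.
- block: Cold block: fixed, bare aluminium, 100 (x) x 182 (y) x 70 mm, in a black foam tray 124 x 206 x 22 mm. Origin: centre of the tray's underside, on the desk; z up. Flat top 76 mm above the origin. Ten upright round bores 17.2 mm wide, 60 mm deep (floor at 16 mm): two rows 54 mm apart in x, each of five bores 34 mm apart in y. Five hold a tube, five are empty.
- bore0 (a point): Centre of the mouth, at the block's top, of one of the five bores that hold a tube; block frame x = -27, y = -34 mm.
- bore1 (a point): Centre of the mouth, at the block's top, of one of the five bores that hold a tube; block frame x = -27, y = -68 mm.
- bore2 (a point): Centre of the mouth, at the block's top, of one of the five bores that hold a tube; block frame x = -27, y = 68 mm.
- bore3 (a point): Centre of the mouth, at the block's top, of one of the five bores that hold a tube; block frame x = 27, y = -34 mm.
- bore4 (a point): Centre of the mouth, at the block's top, of one of the five bores that hold a tube; block frame x = 27, y = 34 mm.
- tube: The tube whose stopper sits high; in any of the five filled bores. Clear, 16 mm wide, 100 mm long, about 40 g; 40 mm of it shows above the block at the start. Origin: centre of its foot; z up the tube. White label all round, 18 to 56 mm above the foot, hidden in the bore at first: it is clear of the block once the tube is raised over 42 mm; the foot leaves the bore at 60 mm.
- tube_foot (a point): Centre of the underside of that tube (same point as its origin).
- stopper (a joint): How far that tube's stopper stands above its home position, m: 0 = fully home (hard stop), 0.011 to 0.014 at the start. It slides along the tube's z axis, stays where it is put, and moves either way only when pushed or pulled with more than about 8 N; it does not come off.
- stopper_top (a point): Centre of the flat top of that stopper. The stopper is a round ribbed cap 19 mm in diameter and 24 mm high, over the tube's upper end, and may be gripped by its sides. With the stopper home the top is 106 mm above the tube's foot, 46 mm above the block's top.
- tube_b: Another tube of the same make and size, its stopper home (top 106 mm above its foot), standing in another bore. Leave alone. Origin: centre of its foot.
- tube_c: Another tube of the same make and size, its stopper home (top 106 mm above its foot), standing in another bore. Leave alone. Origin: centre of its foot.
- tube_d: Another tube of the same make and size, its stopper home (top 106 mm above its foot), standing in another bore. Leave alone. Origin: centre of its foot.
- tube_e: Another tube of the same make and size, its stopper home (top 106 mm above its foot), standing in another bore. Leave alone. Origin: centre of its foot.
- marker: Capped marker pen lying on the desk, 15 mm thick, 132 mm long along its x. Origin: on the desk under its middle. Leave alone.
- tape: Roll of sticky tape lying flat, 90 mm across, 24 mm high. Origin: centre of its underside. Leave alone.
- dropper: Small white dropper bottle, 28 mm wide, 74 mm high, standing. Origin: centre of its underside. Leave alone.
- pen_cup: Dark metal pen cup 76 mm wide, 100 mm high, pens sticking out to about 135 mm. Origin: centre of its underside. Leave alone.

How it is judged:
By the outcome, as a careful person would: the job done as asked, in the order asked, and still so for the second after the job is handed in, while the arm keeps its last pose, push and grip.
It also fails if it takes over 42 s, if anything falls off the work surface, if the arm or the gripper's body presses on something with over 40 N, if the wrist force passes 120 N, or if a joint passes its speed limit or range.

## Working session

There is one attempt and no reset: what is moved stays moved. The work goes in short steps, Python scripts to look and compute and a tool call to move; the robot and the scene stay as the last step left them, time stands still between calls to the robot, and variables do not carry over. Pictures are saved under pics/ and viewed, at most 10 in all, crops included, and the job is handed in when it is done.

Besides the shell and the picture viewer there is one more tool, called after ">>>" as name(argument=value, ...) on one line, values as JSON. step_arm: Moves the arm, as the interface text tells. Its arguments: {"type":"object","properties":{"claw":{"type":"array","items":{"type":"number"}},"travel":{"type":"array","items":{"type":"array","items":{"type":"number"}}},"spin":{"type":"array","items":{"type":"number"}}},"required":["claw","travel","spin"]}

```bash
mkdir -p pics; python3 - <<'E'
from rig import ctrl
import cv2,numpy as np
s=ctrl.read_state();print(s)
for n in("side","top"):
    im,d=ctrl.get_image(n);cv2.imwrite(f"pics/{n}0.png",im[:,:,::-1]);np.save(f"{n}0.npy",d)
    m=ctrl.camera_model(n);print(n,np.round(m["camera_matrix"],1).tolist(),np.round(m["camera_from_world"],3).tolist())
    for t in("tube","stopper_top","block"):
        print(t,[(round(r["score"],2),np.round(r["at"]).tolist()) for r in ctrl.search_frame(n,t)])
E
```

```text
{'time_s': 0.0, 'qpos': array([ 1.16910318e+00,  2.64756782e-01,  1.60535045e+00, -1.58587829e-05,
        1.27368897e+00, -3.69130535e-02]), 'qvel': array([ 7.25591169e-04, -5.00225978e-04, -4.03731670e-04,  2.64651809e-04,
       -1.27085332e-04,  6.74416856e-06]), 'effort': array([-7.29716703e-05, -5.02121902e+01, -3.56874633e+01,  7.29128555e-02,
        2.95032340e-02, -1.73756239e-04]), 'eef_pos': array([240.54346803, 629.9372001 , 237.39826907]), 'tcp_rot': array([-3.13939005e+00, -6.61778133e-05,  2.77681715e+00]), 'ft_force': array([-0.0199301 ,  0.1480725 , -0.61502991]), 'ft_torque': array([ 0.00472071,  0.01278905, -0.01963432]), 'finger_force': 0.0, 'grip_width': 87.96064592012885}
side [[415.4, 0.0, 284.3], [0.0, 415.4, 209.8], [0.0, 0.0, 1.0]] [[0.873, -0.488, 0.001, -534.396], [-0.299, -0.536, -0.789, 267.875], [0.386, 0.689, -0.614, 790.917], [0.0, 0.0, 0.0, 1.0]]
tube [(0.61, [250.0, 244.0]), (0.52, [271.0, 228.0])]
stopper_top []
block [(0.66, [259.0, 254.0])]
top [[427.5, 0.0, 277.7], [0.0, 427.5, 209.4], [0.0, 0.0, 1.0]] [[0.015, -1.0, -0.015, 0.49], [-0.998, -0.014, -0.065, 589.999], [0.065, 0.016, -0.998, 1058.871], [0.0, 0.0, 0.0, 1.0]]
tube [(0.59, [274.0, 211.0]), (0.48, [301.0, 221.0]), (0.44, [292.0, 245.0])]
stopper_top [(0.54, [424.0, 251.0]), (0.43, [302.0, 223.0])]
block [(0.72, [280.0, 229.0])]
```

```bash
python3 - <<'E'
import cv2,numpy as np
a=cv2.imread("pics/side0.png");b=cv2.imread("pics/top0.png")
c=cv2.resize(a[180:320,160:360],None,fx=4,fy=4,interpolation=cv2.INTER_CUBIC);cv2.imwrite("pics/side_c.png",c)
c=cv2.resize(b[150:300,180:380],None,fx=4,fy=4,interpolation=cv2.INTER_CUBIC);cv2.imwrite("pics/top_c.png",c)
E
```

```text
(no output)
```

View pics/side_c.png

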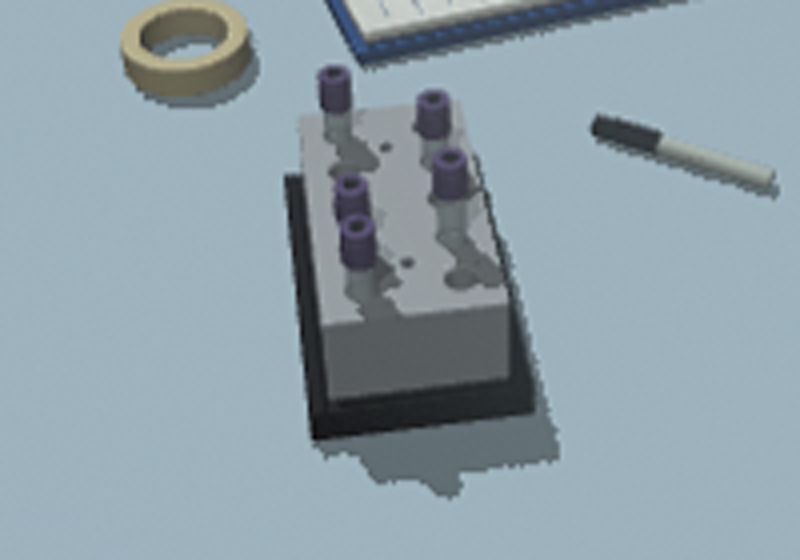

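View pics/top_c.png

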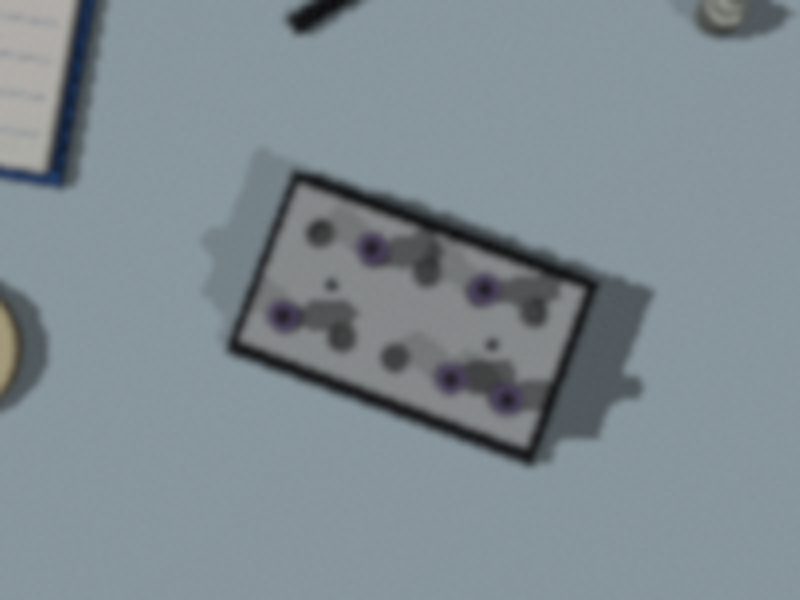

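View pics/side0.png

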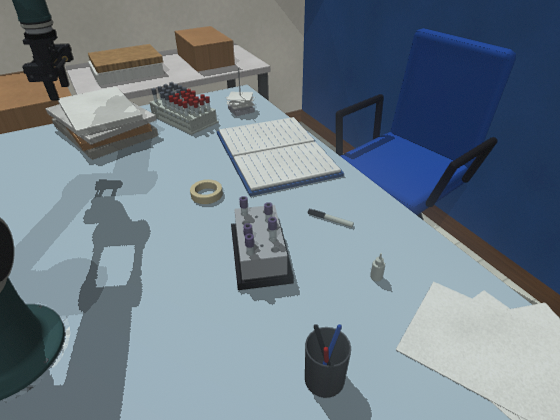

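View pics/top0.png

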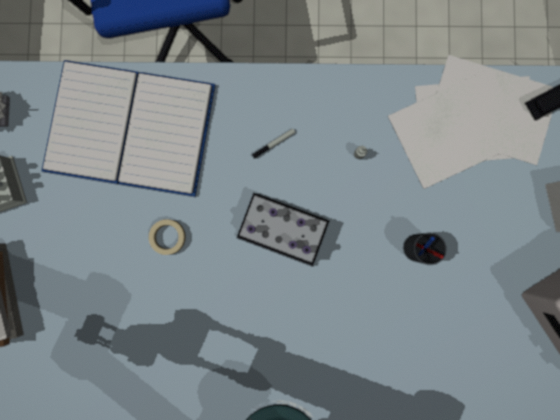

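The stoppers are purple. In the side view they are at about (249,241), (248,229), (272,223), (268,208) and (243,202). In the top view they are at (251,229), (273,212), (301,222), (293,244) and (307,249). Next I triangulate them to find the block pose and the high stopper.

```bash
cat > h.py <<'E'
import cv2,numpy as np
from scipy.optimize import least_squares
from rig import ctrl
B=np.array([[-27,-34],[-27,-68],[-27,68],[27,-34],[27,34]],float)
def cam(n):
    m=ctrl.camera_model(n);return np.array(m["camera_matrix"]),np.array(m["camera_from_world"])
def proj(n,P):
    K,T=cam(n);c=np.atleast_2d(P)@T[:3,:3].T+T[:3,3];p=c@K.T;return p[:,:2]/p[:,2:]
def unproj(n,uv,z):  # ray to the plane of height z
    K,T=cam(n);R=T[:3,:3];o=-R.T@T[:3,3];d=(R.T@np.linalg.solve(K,np.array([*uv,1.])));return o+d*(z-o[2])/d[2]
def purple(im,box):
    u0,u1,v0,v1=box;h=cv2.cvtColor(im,cv2.COLOR_BGR2HSV)
    m=((h[...,0]>118)&(h[...,0]<160)&(h[...,1]>45)).astype(np.uint8)
    k=np.zeros_like(m);k[v0:v1,u0:u1]=m[v0:v1,u0:u1];return k
def worldxy(p,b): c,s=np.cos(p[2]),np.sin(p[2]);return b@np.array([[c,s],[-s,c]])+p[:2]
E
python3 - <<'E'
from h import *
a=cv2.imread("pics/side0.png");b=cv2.imread("pics/top0.png")
for n,im,box in(("side",a,(225,290,190,255)),("top",b,(235,330,190,265))):
    k=purple(im,box);N,l,st,c=cv2.connectedComponentsWithStats(k)
    print(n,[(st[i].tolist(),np.round(c[i],1).tolist()) for i in range(1,N) if st[i][4]>3])
tp=np.array([[180+451/4,150+378/4],[180+507/4,150+398/4],[180+285/4,150+316/4],[180+485/4,150+289/4],[180+372/4,150+248/4]])
w=np.array([unproj("top",u,118)[:2] for u in tp])
f=least_squares(lambda p:(worldxy(p,B)-w).ravel(),[430,-10,-.35]);print(f.x,f.fun.reshape(-1,2).round(1).tolist())
xy=worldxy(f.x,B)
print(xy.round(1).tolist())
for z in(122,135): print(z,proj("side",np.c_[xy,[z]*5]).round(1).tolist())
K,T=cam("top");D=np.load("top0.npy");R=T[:3,:3];o=-R.T@T[:3,3]
for u in tp:
    r,c=np.round(u[::-1]).astype(int);P=[]
    print([round(float((R.T@(np.linalg.solve(K,[cc,rr,1])*D[rr,cc])+o)[2])) for rr in range(r-2,r+3) for cc in range(c-2,c+3)])
E
```

```text
side [([240, 197, 7, 11, 66], [242.9, 202.1]), ([264, 203, 8, 12, 48], [267.4, 207.9]), ([268, 217, 8, 13, 76], [271.6, 223.0]), ([244, 223, 10, 24, 167], [248.1, 235.3])]
top [([270, 209, 7, 7, 39], [272.9, 211.9]), ([297, 219, 8, 7, 41], [300.5, 222.0]), ([248, 226, 7, 6, 36], [250.9, 228.6]), ([289, 241, 8, 7, 41], [292.5, 244.1]), ([303, 246, 8, 7, 44], [306.2, 249.0])]
[ 5.40654306e+02 -5.17025761e+00 -3.38555357e-01] [[0.1, -0.3], [-0.4, -0.4], [0.1, 0.6], [0.1, 0.5], [0.1, -0.3]]
[[503.9, -28.3], [492.6, -60.3], [537.8, 67.9], [554.8, -46.2], [577.4, 17.9]]
122 [[246.7, 226.5], [248.3, 236.9], [242.3, 198.8], [271.6, 223.8], [267.2, 205.1]]
135 [[246.4, 221.9], [248.0, 232.2], [242.0, 194.2], [271.5, 219.1], [267.1, 200.5]]
[119, 122, 125, 122, 122, 122, 123, 121, 122, 121, 119, 121, 123, 121, 118, 118, 120, 119, 122, 120, 124, 120, 122, 121, 120]
[126, 119, 122, 120, 123, 120, 120, 121, 121, 119, 125, 120, 124, 122, 119, 119, 122, 119, 122, 121, 121, 121, 120, 124, 126]
[123, 119, 125, 122, 123, 122, 119, 123, 1095, 126, 121, 120, 124, 121, 122, 123, 120, 123, 119, 121, 121, 123, 120, 123, 121]
[131, 137, 135, 131, 133, 134, 133, 133, 134, 136, 133, 134, 136, 129, 134, 135, 131, 135, 135, 127, 132, 134, 131, 136, 131]
[118, 121, 122, 124, 125, 121, 124, 122, 120, 120, 122, 122, 119, 122, 119, 123, 122, 121, 123, 120, 119, 122, 121, 121, 122]
```

Bore3's stopper stands high: its top is at z≈134, against 122 for the others. The tool's y axis is already close to the block's y. I'll refine the target and work out the move.

```bash
cat >> h.py <<'E'
def totool(d,yaw): return np.array([[np.cos(yaw),np.sin(yaw)],[np.sin(yaw),-np.cos(yaw)]])@d
E
python3 - <<'E'
from h import *
tp=np.array([[292.5,244.1],[306.2,249],[250.9,228.6],[300.5,222],[272.9,211.9]])
w=np.array([unproj("top",u,z)[:2] for u,z in zip(tp,[120,120,120,132,120])])
f=least_squares(lambda p:(worldxy(p,B)-w).ravel(),[540,-5,-.34]);print(f.x,f.fun.reshape(-1,2).round(1).tolist())
t=worldxy(f.x,B)[3];print(t,w[3]); yaw=2.7768
print(totool(t-[240.812,630.577],yaw), np.degrees(f.x[2]), np.degrees(yaw)-180)
K,T=cam("side");print(-T[:3,:3].T@T[:3,3])
xy=worldxy(f.x,B);print(proj("side",np.c_[xy,[110,110,110,122,110]]).round(1).tolist(), "obs 248.?,235 | 242.9,202.1 | 271.6,223 | 267.4,207.9")
E
```

```text
[ 5.41276204e+02 -4.15801957e+00 -3.39017297e-01] [[-0.2, 0.1], [-0.9, -0.8], [-0.1, 0.9], [0.6, -0.8], [0.6, 0.5]]
[555.43235936 -45.20193821] [554.80649987 -44.43434704]
[-535.00555313 -519.06859081] -19.424260281960233 -20.901079448073006
[ 241.21934719 -662.06571931  697.40038853]
[[247.0, 230.4], [248.7, 240.8], [242.7, 202.6], [271.6, 223.5], [267.4, 208.9]] obs 248.?,235 | 242.9,202.1 | 271.6,223 | 267.4,207.9
```

>>> step_arm(claw=[1,1,1,1,1,1,1,1,1,1,1,1,1,1,1,1,1,1,1,1], travel=[[-27,-26,0],[-54,-52,0],[-81,-78,0],[-108,-104,0],[-135,-131,0],[-162,-157,0],[-189,-183,0],[-216,-210,0],[-243,-236,0],[-270,-262,0],[-297,-288,0],[-324,-314,0],[-351,-341,0],[-378,-367,0],[-405,-393,0],[-432,-419,0],[-459,-445,0],[-486,-471,0],[-513,-498,0],[-535,-519,0]], spin=[0,0,0,0,0,0,0,0,0,0,0,0,0,0,-1.5,-1.5,-1.5,-1.5,-1.5,-1.5])

```text
time_s: 2.07
eef_pos: [556.2, -47.8, 239.0]
tcp_rot: [-3.141, 0.001, 2.802]
ft_force: [-0.6, 0.7, 0.6]
grip_width: 0.8
finger_force: 0.0
```

>>> step_arm(claw=[1,1,1,1,1,1,1], travel=[[0,0,20],[0,0,45],[0,0,70],[0,0,85],[0,0,89],[0,0,89],[0,0,89]], spin=[0,0,0,0,0,0,0])

```text
time_s: 2.65
eef_pos: [556.0, -45.1, 150.5]
tcp_rot: [3.141, 0.001, 2.803]
ft_force: [0.1, -0.5, 0.6]
grip_width: 0.4
finger_force: 0.0
```

```bash
python3 - <<'E'
from h import *
s=ctrl.read_state();print(s["eef_pos"],s["tcp_rot"])
im,d=ctrl.get_image("side");im=im[:,:,::-1].copy();cv2.imwrite("pics/side1.png",im)
p=s["eef_pos"];print("tcp px",proj("side",p), "stopper top px",proj("side",[555.2,-45,134]))
cv2.imwrite("pics/side1c.png",cv2.resize(im[160:260,210:340],None,fx=6,fy=6,interpolation=cv2.INTER_NEAREST))
E
```

```text
[555.98140264 -45.14241728 150.51782057] [3.14137989e+00 9.57784613e-04 2.80307718e+00]
tcp px [[271.60275207 213.03358098]] stopper top px [[271.38799281 219.14341538]]
```

View pics/side1c.png

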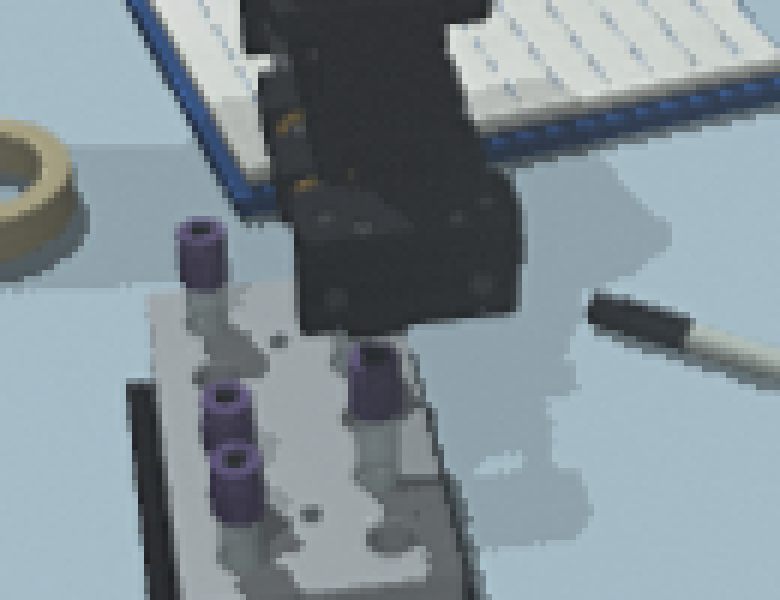

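The stopper is at about (272,218) in the image, directly under the TCP, which projects to (271.6,213). That agrees with the estimate, so I'll press down gently.

>>> step_arm(claw=[1,1,1,1,1,1,1,1], travel=[[0,0,6],[0,0,11],[0,0,15],[0,0,18],[0,0,20],[0,0,22],[0,0,24],[0,0,24]], spin=[0,0,0,0,0,0,0,0])

```text
time_s: 3.37
eef_pos: [556.7, -45.3, 127.2]
tcp_rot: [3.141, 0.003, 2.803]
ft_force: [-0.3, -0.1, 5.0]
grip_width: 0.6
finger_force: 2.7
```

>>> step_arm(claw=[1,1,1,1,1], travel=[[0,0,1],[0,0,2],[0,0,3],[0,0,4],[0,0,4]], spin=[0,0,0,0,0])

```text
time_s: 3.78
eef_pos: [556.8, -45.3, 123.4]
tcp_rot: [3.141, 0.003, 2.803]
ft_force: [-1.2, 0.2, 7.3]
grip_width: 0.5
finger_force: 3.4
```

>>> step_arm(claw=[1,1,1,1], travel=[[0,0,1],[0,0,2],[0,0,3],[0,0,3]], spin=[0,0,0,0])

```text
time_s: 4.12
eef_pos: [557.1, -45.3, 122.2]
tcp_rot: [3.141, 0.003, 2.803]
ft_force: [-4.5, 1.2, 17.3]
grip_width: 0.5
finger_force: 8.2
```

>>> step_arm(claw=[1,1,1], travel=[[0,0,1],[0,0,1],[0,0,1]], spin=[0,0,0])

```text
time_s: 4.37
eef_pos: [557.2, -45.3, 122.1]
tcp_rot: [3.141, 0.004, 2.803]
ft_force: [-6.4, 1.2, 21.2]
grip_width: 0.8
finger_force: 10.5
```

The force rises steeply at z≈122, so the stopper is home. Next I back off, part-open the fingers, and come down around the cap.

>>> step_arm(claw=[1,1,0,0,0,0,0,0], travel=[[0,0,-12],[0,0,-24],[0,0,-36],[0,0,-36],[0,0,-36],[0,0,-36],[0,0,-36],[0,0,-36]], spin=[0,0,0,0,0,0,0,0])

```text
time_s: 5.03
eef_pos: [554.8, -45.0, 152.7]
tcp_rot: [-3.141, -0.002, 2.803]
ft_force: [0.9, 0.8, 0.1]
grip_width: 38.3
finger_force: 0.0
```

```bash
python3 - <<'E'
from h import *
im,d=ctrl.get_image("side");im=im[:,:,::-1].copy()
cv2.imwrite("pics/side2c.png",cv2.resize(im[160:260,210:340],None,fx=6,fy=6,interpolation=cv2.INTER_NEAREST))
print(proj("side",[[555.2,-45,122],[555.2,-45,98],[555.2,-45,76]]))
E
```

```text
[[271.48925851 223.44238718]
 [271.68689385 231.83248125]
 [271.86254495 239.28929132]]
```

View pics/side2c.png

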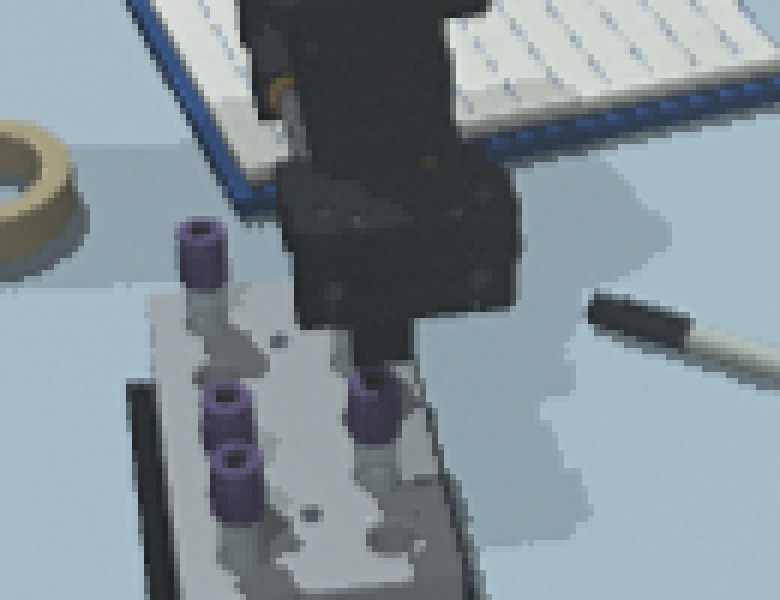

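The stopper top has dropped to (272,223), which matches the home prediction. The near finger at column ~274 lines up with it. Descending to straddle the cap.

>>> step_arm(claw=[0,0,0,0,0,0,0,0,0,0], travel=[[0,0,10],[0,0,20],[0,0,30],[0,0,40],[0,0,48],[0,0,55],[0,0,60],[0,0,62],[0,0,62],[0,0,62]], spin=[0,0,0,0,0,0,0,0,0,0])

```text
time_s: 5.92
eef_pos: [555.7, -45.2, 91.9]
tcp_rot: [3.142, 0.0, 2.803]
ft_force: [0.4, -0.8, 0.3]
grip_width: 43.9
finger_force: 0.0
```

>>> step_arm(claw=[0.3,0.4,0.5,0.5,0.5], travel=[[0,0,0],[0,0,0],[0,0,0],[0,0,0],[0,0,0]], spin=[0,0,0,0,0])

```text
time_s: 6.33
eef_pos: [555.6, -45.1, 92.0]
tcp_rot: [3.141, 0.0, 2.803]
ft_force: [-1.1, 0.6, 0.8]
grip_width: 21.8
finger_force: 0.0
```

>>> step_arm(claw=[0.52,0.54,0.54,0.54], travel=[[0,0,0],[0,0,0],[0,0,0],[0,0,0]], spin=[0,0,0,0])

```text
time_s: 6.67
eef_pos: [555.4, -45.1, 91.7]
tcp_rot: [-3.142, -0.0, 2.803]
ft_force: [0.6, 0.0, -0.0]
grip_width: 20.1
finger_force: 0.0
```

No contact at 20.1 mm around a 19 mm cap, so the gripper is well centred. Closing.

>>> step_arm(claw=[0.6,0.8,1,1,1,1], travel=[[0,0,0],[0,0,0],[0,0,0],[0,0,0],[0,0,0],[0,0,0]], spin=[0,0,0,0,0,0])

```text
time_s: 7.17
eef_pos: [555.4, -45.1, 91.7]
tcp_rot: [3.142, -0.0, 2.803]
ft_force: [1.2, -0.3, -0.5]
grip_width: 17.7
finger_force: 30.0
```

>>> step_arm(claw=[1,1,1,1,1,1], travel=[[0,0,-2],[0,0,-4],[0,0,-7],[0,0,-10],[0,0,-10],[0,0,-10]], spin=[0,0,0,0,0,0])

```text
time_s: 7.67
eef_pos: [555.8, -45.2, 102.2]
tcp_rot: [3.141, 0.001, 2.803]
ft_force: [0.6, 0.7, -0.6]
grip_width: 17.7
finger_force: 30.0
```

>>> step_arm(claw=[1,1,1,1,1,1,1,1], travel=[[0,0,-3],[0,0,-6],[0,0,-10],[0,0,-14],[0,0,-18],[0,0,-20],[0,0,-20],[0,0,-20]], spin=[0,0,0,0,0,0,0,0])

```text
time_s: 8.33
eef_pos: [555.6, -45.2, 122.0]
tcp_rot: [3.142, 0.0, 2.803]
ft_force: [-0.7, -0.9, -0.3]
grip_width: 17.8
finger_force: 30.0
```

>>> step_arm(claw=[1,1,1,1,1,1,1,1,1,1], travel=[[0,0,-3],[0,0,-6],[0,0,-10],[0,0,-14],[0,0,-18],[0,0,-20],[0,0,-20],[0,0,-20],[0,0,-20],[0,0,-20]], spin=[0,0,0,0,0,0,0,0,0,0])

```text
time_s: 9.17
eef_pos: [555.2, -45.1, 141.4]
tcp_rot: [-3.141, -0.0, 2.803]
ft_force: [-0.1, -0.5, -0.8]
grip_width: 17.7
finger_force: 30.0
```

```bash
python3 - <<'E'
from h import *
s=ctrl.read_state();print(s["eef_pos"],s["ft_force"],s["grip_width"],s["finger_force"])
im,d=ctrl.get_image("side");im=im[:,:,::-1].copy()
cv2.imwrite("pics/side3c.png",cv2.resize(im[160:260,210:340],None,fx=6,fy=6,interpolation=cv2.INTER_NEAREST))
for z in(76,82,120,148): print(z,(proj("side",[555.2,-45,z])-[210,160])*6)
E
```

```text
[555.22115874 -45.11156349 141.44972359] [-0.12869881 -0.46751895 -0.79424986] 17.673291837935704 29.999609235674143
76 [[371.17526967 475.73574789]]
82 [[370.89089596 463.66340212]]
120 [[369.03585049 384.91227366]]
148 [[367.60629085 324.22403894]]
```

View pics/side3c.png

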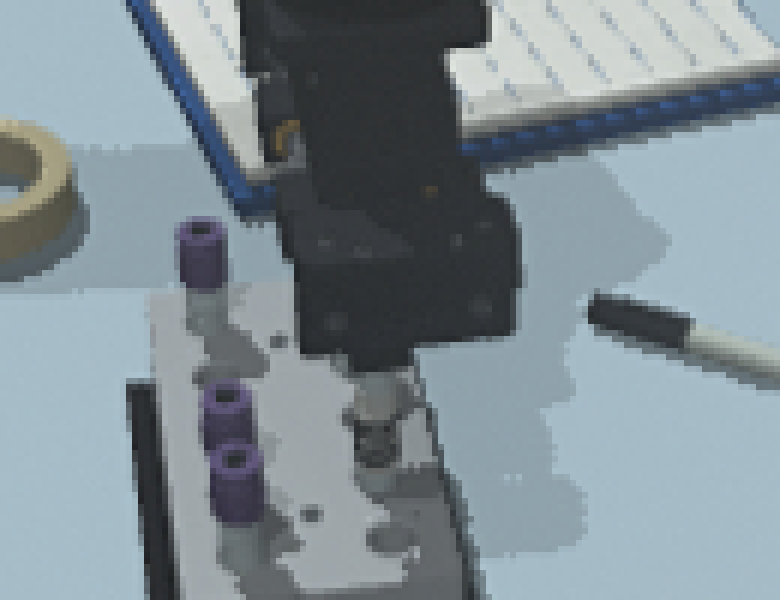

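The tube is up 49.7 mm. Its label spans rows ~370–465 in the crop, with clear glass below it at rows 465–490 down to the block's top. Side forces are under 1 N and the grip is steady, so I'm handing it in.

```bash
python3 -c "
from rig import ctrl
print(ctrl.sign_off())"
```

```text
the job is handed in; nothing more can be done
None
```

The bore3 tube's stopper is pushed home, and the tube is held still and upright about 50 mm up, with its whole label showing and about 10 mm of the foot still in the bore; the job is handed in, at about 9 s on the robot's clock.

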